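Power up the studio desk in the safe order

TASK

Switch on the studio gear in the order that keeps the speakers from thumping: press in the green power button on the red mic preamp, then the one on the blue audio interface, and last the one on the white speaker controller. Press each lightly, all the way in so that it stays down. Leave the yellow echo box off, and do not pick up or shift the mug, the tin or the guitar slide.

Things in the scene. Friction and masses are not known exactly. Their poses are not given: they have to be found in the camera images.
- preamp: red mic preamp, a desktop box, 120 x 120 x 55 mm (x, y, height), fixed on the desk. Origin: centre of its underside. +z up, -x its near side (towards the robot, within about 20 degrees). It carries one round green power button, centred -25 mm in x and 25 mm in y from its origin, and two black knobs on the far half of its top, up to 17 mm high.
- preamp_top (a point): centre of the top face of the red box's green power button; moves down with the button. The button is an upright disc 28 mm across; out, its top stands 16 mm above the box's top, fully in 6 mm above it.
- preamp_power (a joint): how far the red box's power button is pressed in, in m: 0 = out (off), 0.010 = fully in (on). It moves straight down against about 2.5 N and stays where it is pushed. Once it is fully in, the cap yields on a stiff spring (from 4 N, 2.5 N more per mm, up to 5 mm) and comes back up when let go.
- interface: blue audio interface, a desktop box, 120 x 130 x 45 mm (x, y, height), fixed on the desk. Origin: centre of its underside. +z up, -x its near side (towards the robot, within about 20 degrees). It carries one round green power button, centred -25 mm in x and -30 mm in y from its origin, and three small metal knobs on the far half of its top, up to 15 mm high.
- interface_top (a point): centre of the top face of the blue box's green power button; moves down with the button. The button is an upright disc 28 mm across; out, its top stands 16 mm above the box's top, fully in 6 mm above it.
- interface_power (a joint): how far the blue box's power button is pressed in, in m: 0 = out (off), 0.010 = fully in (on). It moves straight down against about 2.5 N and stays where it is pushed. Once it is fully in, the cap yields on a stiff spring (from 4 N, 2.5 N more per mm, up to 5 mm) and comes back up when let go.
- speakers: white speaker controller, a desktop box, 120 x 120 x 60 mm (x, y, height), fixed on the desk. Origin: centre of its underside. +z up, -x its near side (towards the robot, within about 20 degrees). It carries one round green power button, centred -28 mm in x and 25 mm in y from its origin, and one big metal dial (48 mm across, 18 mm high) on its top, centred 25 mm to its +x and 20 mm to its -y.
- speakers_top (a point): centre of the top face of the white box's green power button; moves down with the button. The button is an upright disc 28 mm across; out, its top stands 16 mm above the box's top, fully in 6 mm above it.
- speakers_power (a joint): how far the white box's power button is pressed in, in m: 0 = out (off), 0.010 = fully in (on). It moves straight down against about 2.5 N and stays where it is pushed. Once it is fully in, the cap yields on a stiff spring (from 4 N, 2.5 N more per mm, up to 5 mm) and comes back up when let go.
- echo: yellow echo box, a desktop box, 120 x 110 x 50 mm (x, y, height), fixed on the desk. Origin: centre of its underside. +z up, -x its near side (towards the robot, within about 20 degrees). It carries one round green power button, centred -28 mm in x and -20 mm in y from its origin, and three small black knobs on the far half of its top, up to 15 mm high.
- echo_top (a point): centre of the top face of the yellow box's green power button; moves down with the button. The button is an upright disc 28 mm across; out, its top stands 16 mm above the box's top, fully in 6 mm above it.
- echo_power (a joint): how far the yellow box's power button is pressed in, in m: 0 = out (off), 0.010 = fully in (on). It moves straight down against about 2.5 N and stays where it is pushed. Once it is fully in, the cap yields on a stiff spring (from 4 N, 2.5 N more per mm, up to 5 mm) and comes back up when let go.
- mug: loose white ceramic mug, open, 80 mm across, 90 mm high, handle at its +y; stands upright on the desk on the robot's side of the boxes. Origin: centre of its underside.
- tin: loose brass tin for guitar picks, closed, 64 mm across, 28 mm high, on the desk beyond the boxes. Origin: centre of its underside.
- slide: loose steel guitar slide, a tube 28 mm across and 60 mm high, standing upright on the desk beyond the boxes. Origin: centre of its underside.
Things that resemble listed ones, but are neither listed nor needed, are in the scene too. Of the things that look like the preamp, take the one that is farthest to the robot's right at the start. There is more than one size of the mug; the one meant has the size given above.

How it is judged:
By the outcome, as a careful person would: the job done as asked, in the order asked, and still so for the second after the job is handed in, with the robot touching nothing.
It also fails if it takes over 48 s, if anything falls off the work surface, if the arm or the gripper's body presses on something with over 40 N, if the wrist force passes 120 N, or if a joint passes its speed limit or range.

ROBOT

A 7-joint arm with a two-finger parallel gripper is mounted at the origin on the work surface. World frame = base frame: x ahead of the robot, y to its left, z up, the work surface at z = 0. Lengths are in m, angles in rad, forces in N, time in s.
With the tool pointing down it reaches from about 0.425 to 0.875 m from the base axis. Payload 4.7 kg.
Tool frame: the origin (TCP) lies between the finger pads; the fingertips stand 14 mm ahead of it and the grasp point (between the pads) lies 5 mm behind it; z points along the fingers, y is the line along which they close (so a half turn about z gives the same grasp; the last joint's range is limited). The gripper opens to 87 mm and grips with 3 to 60 N. Pads are 19 mm wide; open, the fingers measure 117 mm over their backs; the gripper's body (75 mm by 190 mm) begins 51 mm behind the grasp point.
Start: joints at [1.216, 0.321, -0.07, 1.45, 0.023, 1.371, -0.057], TCP at [0.234, -0.606, 0.237] pointing down, gripper open.
Joint ranges: [-2.86, 2.86], [-0.3, 2.09], [-1.38, 1.24], [0.06, 2.45], [-1.56, 4.7], [0.09, 2.05], [-2.69, 2.69]. Speed limits (rad/s): [2.57, 2.57, 3.14, 3.14, 3.14, 3.14, 3.14].

INTERFACE

Orientations are given as a unit quaternion [w, x, y, z].
In Python, from plant import bot, vision gives the robot as it stands.
- The arm moves only by the tool step_arm, never from a script. Its argument "motion" is text: rows parted by semicolons, each of 5 numbers parted by spaces: the shift along the tool's x, y, z in mm, then the turn about the tool's z in degrees, then the opening, from 0 (shut) to 1 (fully open). A call has 1 to 5 rows; each row is the pose to reach, as a shift and turn from the pose commanded when the call began, along the tool's axes at that moment; what a row does not reach only later rows make up. A row lasts 1/8 s, in which the tool goes at most 62.5 mm and 10.7 degrees, less where a joint would pass 70% of its speed; a pose out of reach is approached as far as the arm can. A call with a gripper value outside its range is refused whole. The fingers move at their own pace and stop on an object; "force" is the grip in N (left out, the last holds). Time passes only in rows, so rows that repeat a pose let the fingers close. It gives the time, the measured TCP pose, the force, the opening and the grip force at its end, in the units of the state.
- bot.read_state(): the state, without advancing time (a new reading comes with each control period).
- vision.snapshot(name): name is "side" or "top" or "wrist"; returns a dict with "pixels" (480x640x3 uint8, red, green, blue), "mtx" (3x3 intrinsics, pixels), "xyz" and "attitude" of the camera in the world; the wrist camera has in their place "tool_from_camera" (4x4, takes a point from camera to tool coordinates, whose origin is the TCP and whose axes are the flange's). Camera axes: x right, y down, z forward; pixel columns grow to the right and rows downward; lengths in m; the calibration is good to about 2 mm. A picture is of the moment at which its call begins: read the wrist's pose just before it. There is no depth.
- bot.close_job(): hands the job in; it is judged then, once.
The state is a dict: "time_s": time; "qpos": joint angles; "qvel": joint speeds; "tau": joint torques, N m; "position": TCP position; "ee_rot": TCP orientation; "wrist_force": force on the tool from outside, world axes, zero at the start; "ft_torque": the same for the moment, N m; "finger_gap": finger opening in m; "gripper_force": force on a finger pad.
Only numpy, scipy, OpenCV 4.12 (cv2) and the standard library are available. Lean on these libraries where they do the work, as an engineer would, in place of code of your own. Each camera call takes 0.05 s, during which the arm holds its last target. There are 200 camera calls.

## Working session

There is one attempt and no reset: what is moved stays moved. The work goes in short steps, Python scripts to look and compute and a tool call to move; the robot and the scene stay as the last step left them, time stands still between calls to the robot, and variables do not carry over. Pictures are saved under pics/ and viewed, at most 10 in all, crops included, and the job is handed in when it is done.

Besides the shell and the picture viewer there is one more tool, called after "Request:" by a JSON object that holds its "method" and its "body", one argument or row to a line. step_arm: Moves the arm, as the interface text tells. Its arguments: {"type":"object","properties":{"motion":{"type":"string"},"force":{"type":"number"}},"required":["motion"]}

```bash
mkdir -p pics
python3 - <<'E'
from plant import bot, vision
import cv2,numpy as np
print(bot.read_state())
for n in("top","side"):
    s=vision.snapshot(n); cv2.imwrite(f"pics/{n}0.png",s["pixels"][:,:,::-1])
    print(n,s["mtx"],s["xyz"],s["attitude"])
E
```

```text
{'time_s': 0.0, 'qpos': array([ 1.21609634,  0.32180544, -0.0700294 ,  1.45167333,  0.02258648,
        1.37077483, -0.05691597]), 'qvel': array([ 0.00026916,  0.00085502, -0.00032209, -0.00192458,  0.00121467,
       -0.00231947,  0.00072554]), 'tau': array([ 5.02724124e-04, -4.91292429e+01, -4.03718837e-01, -3.12524736e+01,
       -6.39852695e-02,  4.38840862e-02,  1.73047692e-04]), 'position': array([ 0.23406293, -0.60583871,  0.23547328]), 'ee_rot': array([-9.11029579e-04,  9.83049737e-01,  1.83336672e-01, -2.21639252e-04]), 'wrist_force': array([-0.19434578,  0.39916143, -0.0607225 ]), 'ft_torque': array([-0.03341578,  0.01342757,  0.00643427]), 'gripper_force': 0.0, 'finger_gap': 0.08749175921330063}
top [[577.63972168   0.         333.10431305]
 [  0.         577.63972168 246.51460618]
 [  0.           0.           1.        ]] [3.73608284e-01 2.00753845e-04 1.18093713e+00] [-0.07322728  0.71435012 -0.69263258  0.06783649]
side [[535.87779314   0.         316.47110811]
 [  0.         535.87779314 241.49179631]
 [  0.           0.           1.        ]] [0.53310611 0.69175792 0.65039176] [ 0.00997343 -0.04176194  0.90294958 -0.42759622]
```

View pics/top0.png

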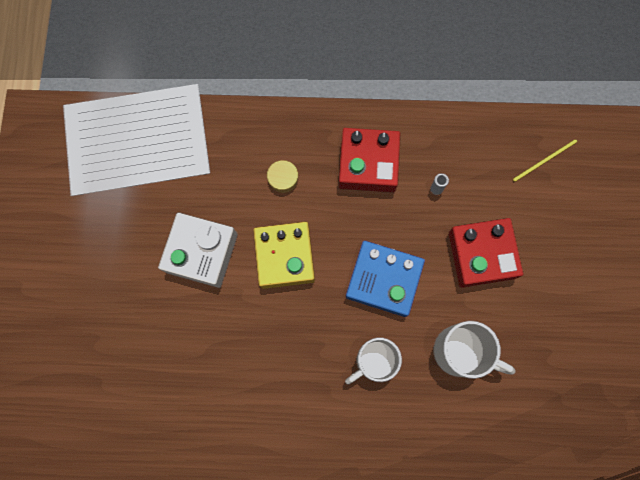

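View pics/side0.png

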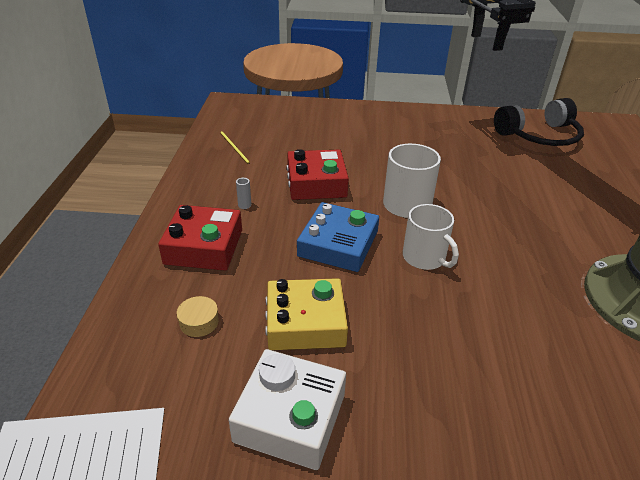

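The top picture shows two red boxes, at (370,158) and (486,252). The right one is the preamp, with its button at (480,264). The other buttons are blue (397,293), white (178,257) and yellow (295,265). The mug is at (380,360), with a bigger one at (467,350). The side picture agrees.

```bash
cat > h.py <<'E'
import numpy as np, cv2
from scipy.spatial.transform import Rotation as R
from plant import bot, vision
q=lambda a:R.from_quat(np.roll(a,-1)).as_matrix()
Z=dict(pre=.071,int=.061,spk=.076)
def ray(s,uv,z,pos=None,M=None):
    M=q(s["attitude"]) if M is None else M; p=np.array(s["xyz"] if pos is None else pos)
    d=M@np.linalg.inv(s["mtx"])@[*uv,1]; return p+d*(z-p[2])/d[2]
def greens(im):
    h=cv2.cvtColor(im,cv2.COLOR_RGB2HSV)
    m=cv2.inRange(h,(55,120,130),(80,255,255))   # bright top face
    n,_,st,c=cv2.connectedComponentsWithStats(m)
    return [(c[i],st[i,4]) for i in range(1,n) if st[i,4]>40]
def togo(t):
    s=bot.read_state(); return (q(s["ee_rot"]).T@(np.array(t)-s["position"]))*1000
E
python3 - <<'E'
from h import *
for n,g in(("top",dict(pre=(480,264),int=(397,293),spk=(178,257))),("side",dict(pre=(330,167),int=(357,218),spk=(304,414)))):
    s=vision.snapshot(n); G=greens(s["pixels"])
    for k,uv in g.items():
        c,a=min(G,key=lambda c:np.hypot(*(c[0]-uv)))
        print(n,k,c.round(1),a,ray(s,c,Z[k]).round(4))
    if n=="top":
        for uv in((378,360),(467,350)): print(ray(s,uv,.09)[:2])
s=bot.read_state(); print(q(s["ee_rot"]).round(3))
E
```

```text
top pre [480.6 262.9] 93 [ 0.5744 -0.2757  0.071 ]
top int [480.6 262.9] 93 [ 0.5762 -0.2782  0.061 ]
top spk [177.4 256.2] 139 [0.5687 0.3148 0.076 ]
[ 0.38252181 -0.0778005 ]
[ 0.40592083 -0.24270038]
side pre [329.7 163.1] 66 [ 0.5765 -0.2716  0.071 ]
side int [357.2 214. ] 98 [ 0.5147 -0.1134  0.061 ]
side spk [303.2 409.5] 313 [0.5708 0.3174 0.076 ]
[[ 0.933  0.361 -0.   ]
 [ 0.361 -0.933  0.001]
 [-0.    -0.001 -1.   ]]
```

Request:
{"method": "step_arm", "body": {
  "motion": "55 -23 0 0 0; 110 -47 0 0 0; 164 -70 0 0 0; 219 -93 0 0 0; 274 -117 0 0 0",
  "force": 10
}}

```text
time_s: 0.82
position: [0.4488, -0.397, 0.2365]
ee_rot: [0.0, 0.983, 0.183, 0.0]
wrist_force: [0.1, -0.7, -0.4]
finger_gap: 0.0448
gripper_force: 0.0
```

Request:
{"method": "step_arm", "body": {
  "motion": "55 -23 0 0 0; 110 -47 0 0 0; 164 -70 0 0 0; 164 -70 0 0 0; 164 -70 0 0 0"
}}

```text
time_s: 1.45
position: [0.5751, -0.2743, 0.2361]
ee_rot: [0.0, 0.983, 0.184, -0.001]
wrist_force: [0.2, -0.4, 0.4]
finger_gap: 0.002
gripper_force: 0.0
```

```bash
cat >> h.py <<'E'
def wrist(name,k,guess):
    st=bot.read_state(); s=vision.snapshot("wrist"); T=s["tool_from_camera"]; W=q(st["ee_rot"])
    p=W@T[:3,3]+st["position"]; M=W@T[:3,:3]
    cv2.imwrite(f"pics/{name}.png",s["pixels"][:,:,::-1])
    print("tcp",st["position"].round(4),"gap",st["finger_gap"],"F",st["wrist_force"])
    u=s["mtx"]@(M.T@(np.array(guess)-p)); print("guess px",u[:2]/u[2])
    for c,a in greens(s["pixels"]): print(c.round(1),a,ray(s,c,Z[k],p,M).round(4))
    print("togo",togo(guess).round(1))
E
python3 -c "
from h import *
wrist('w1','pre',[.575,-.274,.071])"
```

```text
tcp [ 0.5751 -0.2743  0.2361] gap 0.001966032243876979 F [ 0.16122895 -0.41960745  0.39622646]
guess px [314.60148813 222.82738542]
[107.3 216.6] 1030 [ 0.5209 -0.1202  0.071 ]
[313.7 220.8] 990 [ 0.5763 -0.2727  0.071 ]
togo [  1.2  -1.2 165.2]
```

View pics/w1.png

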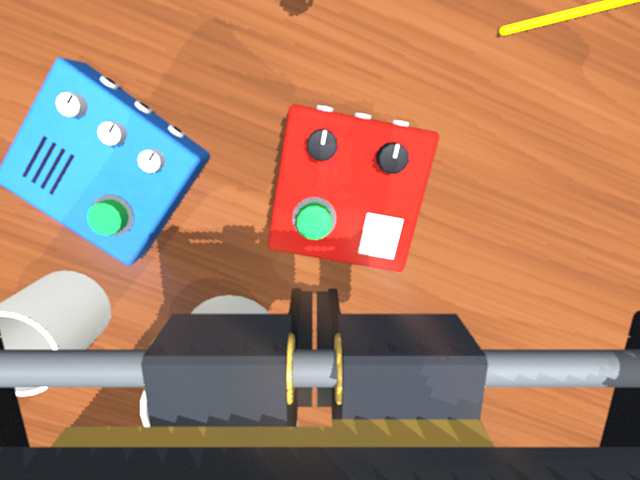

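The wrist picture shows the red box's button at (314,221), on target within 2 mm and clear of the mugs.

Request:
{"method": "step_arm", "body": {
  "motion": "2 -1 55 0 0; 2 -1 110 0 0; 2 -1 140 0 0; 2 -1 148 0 0; 2 -1 148 0 0"
}}

```text
time_s: 2.12
position: [0.5767, -0.2737, 0.0892]
ee_rot: [0.0, 0.983, 0.182, 0.0]
wrist_force: [-0.2, 0.8, 0.2]
finger_gap: 0.0004
gripper_force: 0.0
```

Request:
{"method": "step_arm", "body": {
  "motion": "0 0 3 0 0; 0 0 6 0 0; 0 0 9 0 0; 0 0 11 0 0; 0 0 11 0 0"
}}

```text
time_s: 2.75
position: [0.5773, -0.2725, 0.0777]
ee_rot: [0.0, 0.983, 0.183, 0.0]
wrist_force: [1.3, -1.7, 2.4]
finger_gap: 0.0003
gripper_force: 1.0
```

Request:
{"method": "step_arm", "body": {
  "motion": "0 0 1 0 0; 0 0 2 0 0; 0 0 3 0 0; 0 0 3 0 0"
}}

```text
time_s: 3.25
position: [0.5772, -0.2724, 0.075]
ee_rot: [0.0, 0.983, 0.183, 0.0]
wrist_force: [0.4, -0.2, 4.8]
finger_gap: 0.0003
gripper_force: 2.5
```

Request:
{"method": "step_arm", "body": {
  "motion": "0 0 1 0 0; 0 0 1 0 0"
}}

```text
time_s: 3.5
position: [0.5772, -0.2724, 0.0744]
ee_rot: [0.0, 0.983, 0.183, 0.0]
wrist_force: [-0.7, 0.3, 6.7]
finger_gap: 0.0005
gripper_force: 3.3
```

Request:
{"method": "step_arm", "body": {
  "motion": "0 0 -55 0 0; 0 0 -110 0 0; 0 -45 -150 0 0; 0 -100 -160 0 0; 0 -150 -160 0 0"
}}

```text
time_s: 4.12
position: [0.522, -0.1303, 0.234]
ee_rot: [-0.0, 0.983, 0.184, -0.0]
wrist_force: [0.3, 0.6, 0.2]
finger_gap: 0.0006
gripper_force: 0.0
```

Request:
{"method": "step_arm", "body": {
  "motion": "0 -18 0 0 0; 0 -18 0 0 0; 0 -18 0 0 0"
}}

```text
time_s: 4.5
position: [0.5163, -0.1177, 0.233]
ee_rot: [0.0, 0.983, 0.182, -0.0]
wrist_force: [-0.1, -0.8, 0.0]
finger_gap: 0.0006
gripper_force: 0.0
```

```bash
python3 -c "
from h import *
wrist('w2','int',[.516,-.115,.061])"
```

```text
tcp [ 0.5163 -0.1177  0.233 ] gap 0.0006120730256793252 F [-0.0563137  -0.76697612  0.04872759]
guess px [311.70571829 219.93931832]
[67.  61.5] 1208 [0.5629 0.0912 0.061 ]
[309.6 221.7] 872 [ 0.514  -0.1139  0.061 ]
[521.4 221.8] 879 [ 0.5751 -0.2735  0.061 ]
togo [  0.7  -2.6 172. ]
```

View pics/w2.png

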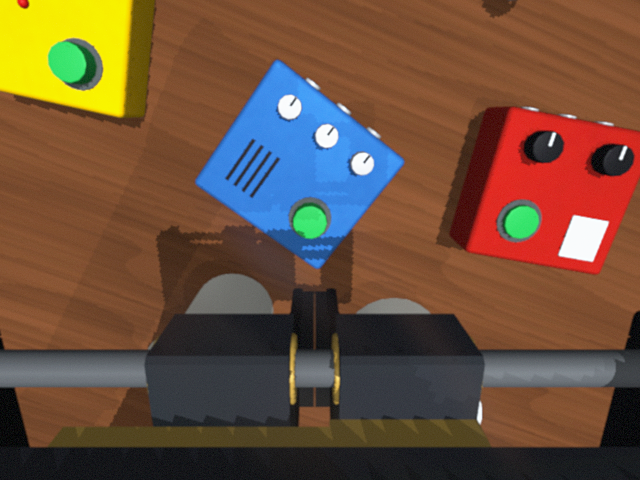

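The wrist picture shows the red button pressed flush at (521,222) and the blue box's button at (310,222), about 4.5 mm off along tool -y.

Request:
{"method": "step_arm", "body": {
  "motion": "-1 -4 55 0 0; -1 -4 110 0 0; -1 -4 145 0 0; -1 -4 155 0 0; -1 -4 155 0 0"
}}

```text
time_s: 5.18
position: [0.5143, -0.113, 0.0786]
ee_rot: [-0.0, 0.983, 0.183, -0.0]
wrist_force: [0.5, 0.7, 0.1]
finger_gap: 0.0006
gripper_force: 0.0
```

Request:
{"method": "step_arm", "body": {
  "motion": "0 0 3 0 0; 0 0 6 0 0; 0 0 9 0 0; 0 0 12 0 0; 0 0 12 0 0"
}}

```text
time_s: 5.8
position: [0.5142, -0.1123, 0.0666]
ee_rot: [0.0, 0.983, 0.183, 0.0]
wrist_force: [1.7, 0.2, 2.2]
finger_gap: 0.0005
gripper_force: 0.9
```

Request:
{"method": "step_arm", "body": {
  "motion": "0 0 1 0 0; 0 0 2 0 0; 0 0 3 0 0; 0 0 3 0 0"
}}

```text
time_s: 6.3
position: [0.5142, -0.1123, 0.0641]
ee_rot: [0.0, 0.983, 0.183, 0.0]
wrist_force: [-0.0, -0.0, 7.4]
finger_gap: 0.0004
gripper_force: 3.5
```

Request:
{"method": "step_arm", "body": {
  "motion": "0 0 -55 0 0; 0 0 -110 0 0; 20 -37 -150 0 0; 47 -86 -170 0 0; 74 -135 -170 0 0"
}}

```text
time_s: 6.92
position: [0.5347, 0.0418, 0.235]
ee_rot: [0.0, 0.983, 0.183, 0.001]
wrist_force: [0.3, 0.1, -0.4]
finger_gap: 0.0006
gripper_force: 0.0
```

Request:
{"method": "step_arm", "body": {
  "motion": "27 -49 0 0 0; 54 -98 0 0 0; 80 -147 0 0 0; 107 -196 0 0 0; 133 -244 0 0 0"
}}

```text
time_s: 7.55
position: [0.5698, 0.317, 0.2323]
ee_rot: [0.001, 0.983, 0.183, -0.001]
wrist_force: [0.1, -0.2, 0.5]
finger_gap: 0.0004
gripper_force: 0.0
```

Request:
{"method": "step_arm", "body": {
  "motion": "0 0 0 0 0; 0 0 0 0 0; 0 0 0 0 0"
}}

```text
time_s: 7.92
position: [0.571, 0.3136, 0.2332]
ee_rot: [0.001, 0.983, 0.182, -0.0]
wrist_force: [-0.5, 0.1, -0.1]
finger_gap: 0.0001
gripper_force: 0.0
```

```bash
python3 -c "
from h import *
wrist('w3','spk',[.570,.316,.076])"
```

```text
tcp [0.571  0.3136 0.2332] gap 7.547108622011397e-05 F [-0.45175093  0.11637121 -0.05408508]
guess px [311.30519777 225.6196985 ]
[310.6 223.5] 872 [0.5714 0.3171 0.076 ]
[555.2 320.7] 654 [0.5659 0.097  0.076 ]
togo [-1.000e-01 -2.800e+00  1.574e+02]
```

View pics/w3.png

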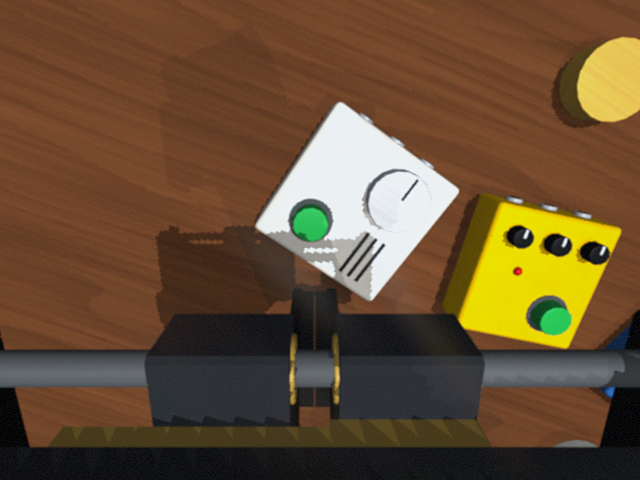

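The wrist picture shows the white box's button at (311,223), 3 mm off along tool -y. The yellow box's button still stands out.

Request:
{"method": "step_arm", "body": {
  "motion": "1 -3 55 0 0; 1 -3 105 0 0; 1 -3 130 0 0; 1 -3 139 0 0; 1 -3 139 0 0"
}}

```text
time_s: 8.6
position: [0.5708, 0.3183, 0.0949]
ee_rot: [0.0, 0.983, 0.183, 0.0]
wrist_force: [-0.2, -0.5, 0.9]
finger_gap: 0.0007
gripper_force: 0.0
```

Request:
{"method": "step_arm", "body": {
  "motion": "0 0 3 0 0; 0 0 6 0 0; 0 0 9 0 0; 0 0 12 0 0; 0 0 12 0 0"
}}

```text
time_s: 9.22
position: [0.5705, 0.3192, 0.0825]
ee_rot: [-0.0, 0.983, 0.183, 0.0]
wrist_force: [0.7, 0.5, 1.0]
finger_gap: 0.0006
gripper_force: 0.7
```

Request:
{"method": "step_arm", "body": {
  "motion": "0 0 1 0 0; 0 0 2 0 0; 0 0 3 0 0; 0 0 3 0 0"
}}

```text
time_s: 9.72
position: [0.5705, 0.3192, 0.08]
ee_rot: [0.0, 0.983, 0.183, 0.0]
wrist_force: [-0.2, 0.0, 4.5]
finger_gap: 0.0006
gripper_force: 2.5
```

Request:
{"method": "step_arm", "body": {
  "motion": "0 0 1 0 0; 0 0 1 0 0"
}}

```text
time_s: 9.98
position: [0.5706, 0.3192, 0.0793]
ee_rot: [0.0, 0.983, 0.183, 0.0]
wrist_force: [-1.1, -0.4, 7.1]
finger_gap: 0.0005
gripper_force: 3.3
```

Request:
{"method": "step_arm", "body": {
  "motion": "0 0 -55 0 0; 0 0 -110 0 0; 0 0 -160 0 0; -20 -40 -160 0 0; -40 -80 -160 0 0"
}}

```text
time_s: 10.6
position: [0.5032, 0.3793, 0.2383]
ee_rot: [0.0, 0.983, 0.183, -0.0]
wrist_force: [-0.2, 1.0, -1.0]
finger_gap: 0.0003
gripper_force: 0.0
```

```bash
python3 -c "
from h import *
s=vision.snapshot('side'); cv2.imwrite('pics/s1.png',s['pixels'][:,:,::-1])
s=vision.snapshot('wrist'); cv2.imwrite('pics/w4.png',s['pixels'][:,:,::-1])"
```

```text
(no output)
```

View pics/s1.png

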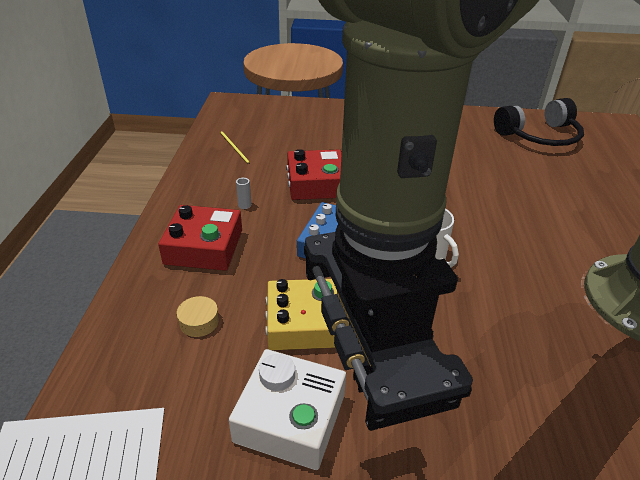

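View pics/w4.png

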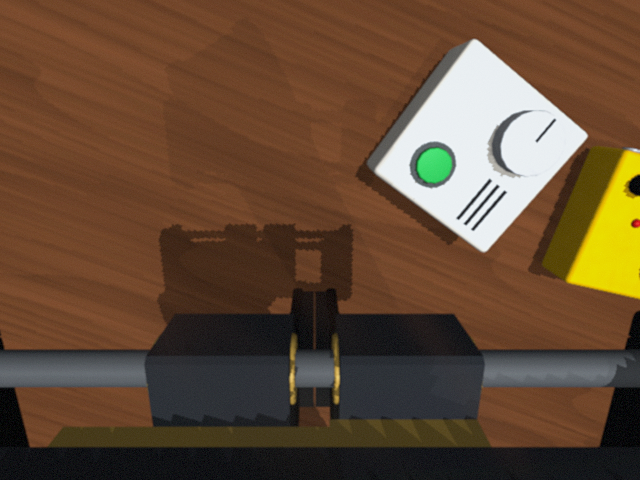

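The pictures show the right red button (330,168) and the white button (303,415 side; 434,165 wrist) both down. The yellow button is out and the loose things have not moved. Blue is hidden here, but it took 7.4 N at full depth.

Request:
{"method": "step_arm", "body": {
  "motion": "0 0 0 0 0; 0 0 0 0 0"
}}

```text
time_s: 10.95
position: [0.5051, 0.3777, 0.2378]
ee_rot: [0.001, 0.983, 0.182, -0.0]
wrist_force: [1.3, -0.3, -0.3]
finger_gap: 0.0008
gripper_force: 0.0
```

```bash
python3 -c "
from plant import bot
print(bot.close_job())"
```

```text
the job is handed in; nothing more can be done
None
```

I pressed the preamp, interface and speaker controller buttons fully in, in that order, at about 7 N each, left the echo box off and the loose things where they were, and handed the job in at about 11 s; the blue button's final state rests on its press force and depth, as the arm hid it in the last pictures.

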